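Clip the eared wear plate into the bagel slicer's bracket

ROBOT

A 6-joint arm with a two-finger parallel gripper is mounted at the origin on the work surface. World frame = base frame: x ahead of the robot, y to its left, z up, the work surface at z = 0. Lengths are in mm, angles in rad, forces in N, time in s.
With the tool pointing down it reaches from about 350 to 775 mm from the base axis. Payload 7.3 kg.
Tool frame: the origin (TCP) lies midway between the tips of the shut fingers; the grasp point (between the pads) lies 19 mm behind it; z points along the fingers, y is the line along which they close (so a half turn about z gives the same grasp; the last joint's range is limited). The gripper opens to 92 mm and grips with 3 to 60 N. Pads are 19 mm wide; open, the fingers measure 130 mm over their backs; the gripper's body (75 mm by 190 mm) begins 47 mm behind the grasp point.
Start: joints at [-1.248, 0.342, 1.524, -0, 1.275, -0.146], TCP at [237.228, -468.367, 226.741] pointing down, gripper open.
Joint ranges: [-2.53, 2.53], [-0.77, 2.02], [0.04, 2.7], [-1, 4.14], [0.28, 2.66], [-3.11, 3.11]. Speed limits (rad/s): [2.57, 2.57, 3.14, 3.14, 3.14, 3.14].

INTERFACE

Orientations are given as [roll, pitch, yaw] about the fixed x, y, z axes, in that order (R = Rz(yaw) Ry(pitch) Rx(roll)).
In Python, from plant import bot gives the robot as it stands.
- The arm moves only by the tool jog_arm, never from a script. Its arguments are lists of equal length, an entry for each row: "dp": the shift along the tool's x, y, z in m, a list of three; "twist": the turn about the tool's z in degrees. A call has 1 to 10 rows; each row shifts and turns the commanded pose from where the row before left it, along the tool's axes as they then stand; what a row does not reach is not made up. A row lasts 1/8 s, in which the tool goes at most 62.5 mm and 10.7 degrees, less where a joint would pass 70% of its speed; a pose out of reach is approached as far as the arm can. A call is refused whole if a number of a shift passes 0.0625 or a number of a turn 10.7, either way. A call with a gripper value outside its range is refused whole. "jaw" is the finger opening in m, from 0 to 0.0918, set as the call begins (left out, the last holds). The fingers move at their own pace and stop on an object; the grip force is fixed at half the most. Time passes only in rows, so rows that do not move let the fingers close. It gives the time, the measured TCP pose, the force, the opening and the grip force at its end, in the units of the state.
- bot.get_obs(): the state, without advancing time (a new reading comes with each control period).
- bot.capture(name): name is "scene" or "top" or "wrist"; returns the picture (480x640x3 uint8, blue, green, red); there is no depth.
- bot.camera_params(name): a dict with "fx", "fy", "cx", "cy" (pixels), "R" (3x3) and "t" (3): a world point X has camera coordinates R X + t. Camera axes: x right, y down, z forward; pixel columns grow to the right and rows downward; lengths in mm; the calibration is good to about 2 mm. A picture is of the moment at which its call begins: read the wrist's pose just before it. camera_params takes no time and is no camera call; for the wrist camera it gives the pose at the moment of the call.
- bot.close_job(): hands the job in; it is judged then, once.
Trained networks look in the newest picture that a camera, given by its name, has taken for a name from the list of things; names that differ only in an ending like _2 or _b are one class to them, and where a whole thing is asked for, a point or a joint stands for the part that bears it (a point fixed in the world has none). Each returns a list of dicts, best first, with "confidence" (0 to 1); they miss things now and then, are a little off and sometimes report something else, mostly with a low value. They report only what shows in the picture. A call takes as long as a camera call. They do not tell look-alikes from the thing itself.
- bot.find_in(camera, label): "bbox" ([centre column, centre row, width, height] in pixels, round what is visible of it).
- bot.masks_of(camera, label): "pixels" (480x640 bool, what is visible of it) and "bbox" ([centre column, centre row, width, height] in pixels, round what is visible of it).
The state is a dict: "time": time; "joint_positions": joint angles; "dq": joint speeds; "tau": joint torques, N m; "tool_pos": TCP position; "tcp_rot": TCP orientation; "contact_force": force on the tool from outside, world axes, zero at the start; "moment": the same for the moment, N m; "grip_width": finger opening in mm; "finger_force": force on a finger pad.
Only numpy, scipy, OpenCV 4.12 (cv2) and the standard library are available. Lean on these libraries where they do the work, as an engineer would, in place of code of your own. Each camera call takes 0.05 s, during which the arm holds its last target. There are 200 camera calls.

TASK

Fit the bagel slicer's wear plate - the steel plate with an ear at each end, not the plain one - into the white bracket: feel for the two slots in its posts, slide the ears down into them past the spring clips, and ease both ends fully home until the plate lies flat on the bracket under the clips, then let go. Push gently, never much harder than the clips need, and leave everything else on the table where it is.

Things in the scene. Friction and masses are not known exactly. Their poses are not given: they have to be found in the camera images.
- eared_plate: the wear plate to fit: flat stainless plate 80 x 104 mm (x, y), 8 mm thick, 0.25 to 0.47 kg, lying face up, with an ear in the middle of each end and an upright grip rib on top. Origin: centre of the underside; z up, y along the ears and the rib. It may go in either way round.
- rib (a point): top centre of the eared plate's grip rib, 38 mm above the plate's underside; the rib is 10 mm thick (x), 40 mm long (y), 30 mm tall above the plate's top face. Axes as the plate's.
- ear (a point): top centre of the ear at the plate's +y end, 60 mm from the plate's centre; the other ear is its mirror image at -y. Each ear is 20 mm wide (x), as thick as the plate (8 mm), stands out 17 mm and ends 69 mm from the plate's centre.
- bracket: white block 100 x 164 mm (x, y), 40 mm tall, fixed to the table, carrying two slotted aluminium posts, one near each end along y. Origin: centre of the underside, at table height or up to 10 mm above it on levelling feet; z up, y from post to post. Both posts stand on one cross-slide, clamped anywhere up to 10 mm to either side along x: the poses do not show where.
- seat (a point): centre of the block's flat top, 40 mm above the bracket's origin, on which the plate comes to lie (axes as the bracket's); centred in y, and in x wherever the posts stand. Once the plate is in, its top face between the rib's ends and the posts (20 to 52 mm from its centre along y) is free to be pressed on.
- slot (a point): on the bracket: where the +y slot's mouth would be with the cross-slide centred; -y likewise. 64 mm from the centre, 28 mm above the seat, level with the posts' flat tops. Posts: 80 mm wide (x), from 55 to 78 mm along y. Slots: in mid-post, 23 mm wide (x), 18 mm deep (y), open at the top and inwards; a 4 mm bevel at the mouth in x, none in y, where the plate has 3 mm play each way.
- clip (a point): on the bracket: middle of the +y slot at its spring clips with the slide centred, 11.5 mm above the seat; -y likewise. From both sides a steel bump of 6 mm radius stands 3 mm into the slot, leaving 17 mm, and gives way sideways. An ear meets them about 16 mm above the seat, takes some 3 to 15 N to push past, the +y one stiffer, and drops under them in the last 4 mm, often one end first.
- plain_plate: a similar plate for another machine, same face (80 x 104 mm) and rib but no ears: not to be used
- bagel_a: bystander, to be left alone: brown bagel, 102 mm across, 36 mm high
- bagel_b: bystander, to be left alone: dark brown bagel, 102 mm across, 36 mm high
- seed_jar: bystander, to be left alone: amber glass jar with a steel lid, 64 mm across, 90 mm high
- spatula: bystander, to be left alone: spatula lying on the table
- screwdriver: bystander, to be left alone: screwdriver lying on the table
- dough_scraper: bystander, to be left alone: steel dough scraper 90 x 110 mm with a black bar handle
- shaker_cup: bystander, to be left alone: open steel cup, 72 mm across, 85 mm high
Not all that is in view belongs to the job. Leave any blue or green look-alike of the eared_plate alone.

How it is judged:
By the outcome, as a careful person would: the job done as asked, in the order asked, and still so for the second after the job is handed in, with the robot touching nothing.
It also fails if it takes over 64 s, if anything falls off the work surface, if the arm or the gripper's body presses on something with over 40 N, if the wrist force passes 120 N, or if a joint passes its speed limit or range.

## Working session

There is one attempt and no reset: what is moved stays moved. The work goes in short steps, Python scripts to look and compute and a tool call to move; the robot and the scene stay as the last step left them, time stands still between calls to the robot, and variables do not carry over. Pictures are saved under pics/ and viewed, at most 10 in all, crops included, and the job is handed in when it is done.

Besides the shell and the picture viewer there is one more tool, called after "Emit:" as name(argument=value, ...) on one line, values as JSON. jog_arm: Moves the arm, as the interface text tells. Its arguments: {"type":"object","properties":{"dp":{"type":"array"},"twist":{"type":"array"},"jaw":{"type":"number"}},"required":["dp","twist"]}

```bash
mkdir -p pics; ls
cat > h.py <<'E'
import numpy as np, cv2
from plant import bot
def par(c):
    p=bot.camera_params(c); return {k:np.array(v,float) if k in'Rt' else v for k,v in p.items()}
def ray(p,u,v):
    d=p['R'].T@np.array([(u-p['cx'])/p['fx'],(v-p['cy'])/p['fy'],1.]); o=-p['R'].T@p['t']; return o,d
def onz(p,u,v,z):
    o,d=ray(p,u,v); return o+d*(z-o[2])/d[2]
def tri(a,b):
    (o1,d1),(o2,d2)=a,b
    A=np.stack([d1,-d2],1); s=np.linalg.lstsq(A,o2-o1,rcond=None)[0]
    q1=o1+d1*s[0];q2=o2+d2*s[1]; return (q1+q2)/2,np.linalg.norm(q1-q2)
def proj(p,X):
    c=p['R']@np.array(X,float)+p['t']; return [p['fx']*c[0]/c[2]+p['cx'],p['fy']*c[1]/c[2]+p['cy']]
E
python3 - <<'E'
from h import *
np.set_printoptions(precision=1,suppress=True)
o=bot.get_obs(); print({k:o[k] for k in('time','tool_pos','tcp_rot','contact_force','grip_width')})
ims=[]
for c in('scene','top'):
    im=bot.capture(c); cv2.imwrite(f'pics/{c}0.png',im)
    p=par(c); print(c,'cam at',-p['R'].T@p['t'],p['R'][2],p['fx'])
    for l in('eared_plate','rib','ear','plain_plate','bracket','slot','seat','clip'):
        for r in bot.find_in(c,l)[:4]: print(l,np.array(r['bbox']),round(r['confidence'],2))
E
```

```text
pics
{'time': 0.0, 'tool_pos': array([ 237.1, -467.9,  226.1]), 'tcp_rot': array([-3.1, -0. ,  0.5]), 'contact_force': array([ 0.6, -0.7, -0.3]), 'grip_width': 91.72852730977662}
scene cam at [ 813.3 -510.4  997.2] [-0.3  0.5 -0.8] 507.98436409309556
eared_plate [401.1 184.6  47.2  32.8] 0.83
eared_plate [310.6 120.6  39.3  30.6] 0.75
eared_plate [221.1 298.9  59.   58.5] 0.59
rib [400.5 187.8  45.8  39.9] 0.95
rib [309.6 120.4  45.   36.6] 0.62
rib [222.8 295.9  54.9  53. ] 0.61
rib [314.4 324.1  92.3  88.5] 0.33
ear [312.5 119.8  42.8  35.3] 0.93
ear [221.9 298.4  56.1  60.9] 0.68
plain_plate [272.4 242.6  47.1  42.1] 0.66
plain_plate [349.4 230.6  34.7  39.1] 0.63
plain_plate [314.9 324.   91.1  89.8] 0.35
bracket [313.8 325.   90.4  85.8] 0.95
bracket [300.5 442.9  70.7  74.1] 0.19
slot [311.9 323.5  88.1  91.3] 0.85
seat [312.1 324.2  92.5  91. ] 0.82
clip [311.8 325.7  88.   88.6] 0.58
top cam at [ 345.5   16.  1617.9] [ 0.1  0.  -1. ] 624.7657049423566
eared_plate [406.5 296.8  54.8  36. ] 0.78
eared_plate [220.1 216.2  49.9  32.2] 0.71
eared_plate [178.7 343.   44.2  48.4] 0.55
rib [406.5 294.4  53.6  37.5] 0.8
rib [221.2 219.1  54.3  32.4] 0.79
rib [181.8 341.1  41.7  50.4] 0.75
ear [219.9 216.1  51.6  38. ] 0.93
ear [403.5 295.6  55.4  37.6] 0.59
ear [178.8 343.8  43.7  52.9] 0.55
plain_plate [289.  236.1  45.4  48.1] 0.93
bracket [390.2 212.9  69.9  53.5] 0.56
slot [390.2 211.   72.7  51.2] 0.84
seat [392.6 211.4  73.   53.2] 0.67
clip [391.3 210.5  70.6  57.8] 0.94
```

Run:
```python
import cv2
im=cv2.imread('pics/scene0.png'); cv2.imwrite('pics/a.png',cv2.resize(im[80:400,160:480],(600,600),interpolation=cv2.INTER_CUBIC))
im=cv2.imread('pics/top0.png'); cv2.imwrite('pics/b.png',cv2.resize(im[160:385,140:440],(800,600),interpolation=cv2.INTER_CUBIC))
```

```text
(no output)
```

View pics/a.png

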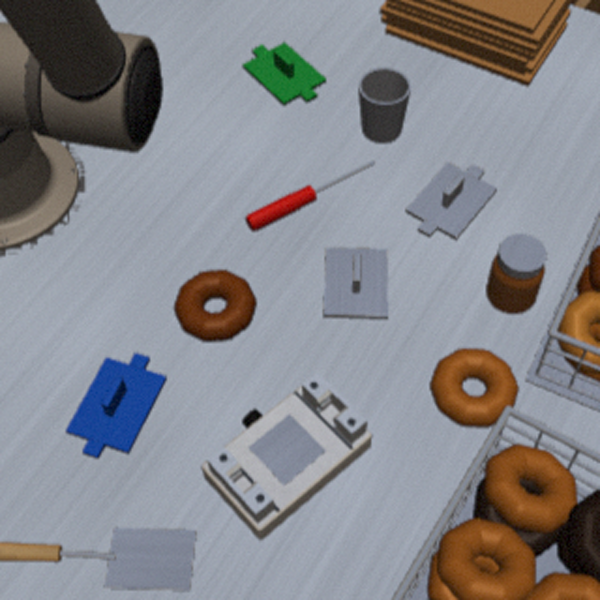

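View pics/b.png

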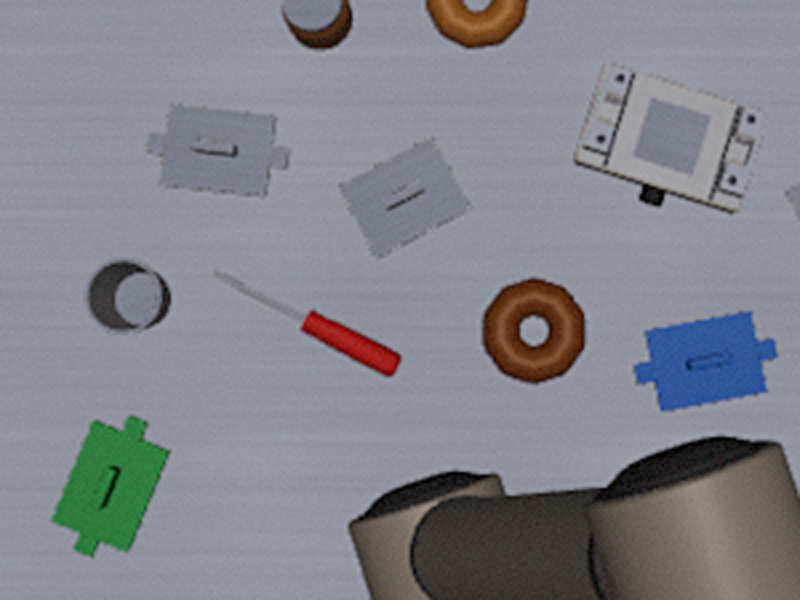

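Candidates: steel eared plate at scene (401,185) / top (220,216); blue eared plate at scene (221,299) / top (406,296); green eared plate at scene (310,120) / top (179,343); plain steel plate at scene (349,230) / top (289,236). The one to use is the steel plate with ears, at top (220,216). The crop shows its two ears at top px (198,214) and (245,219). The bracket is at top (390,211), with its knob facing the robot.

Run:
```python
from h import *
np.set_printoptions(precision=1,suppress=True)
t=par('top'); s=par('scene')
print('plate tri',tri(ray(t,220.1,216.2),ray(s,401.1,184.6)))
b=lambda x,y:(140+x/2.667,160+y/2.667)
a=lambda x,y:(160+x/1.875,80+y/1.875)
e1=onz(t,*b(156,144),8);e2=onz(t,*b(281,157),8);print('ears',e1,e2,np.linalg.norm(e1-e2),np.degrees(np.arctan2(*(e1-e2)[[1,0]])))
print('bracket tri',tri(ray(t,*b(676,133)),ray(s,*a(285,450))))
k=[onz(t,*b(x,y),60) for x,y in((601,112),(744,152))];print('posts',k,np.degrees(np.arctan2(*(k[0]-k[1])[[1,0]])))
w=par('wrist');o=bot.get_obs()
print('wristcam',-w['R'].T@w['t']-o['tool_pos'],w['R'],w['fx'],o['tcp_rot'],o['joint_positions'])
for n,u in dict(jar=(318,20),bagel=(477,0),scr=(290,300)).items(): print(n,onz(t,*b(*u),0))
```

```text
plate tri (array([545.3, 289.6,   7.4]), np.float64(0.8443154781660274))
ears [551.3 345.9   8. ] [538.8 224.    8. ] 122.52320398465615 84.16170012618673
bracket tri (array([ 556.9, -155.9,   51.3]), np.float64(1.125221015913757))
posts [array([575.9, -84. ,  60. ]), array([ 538.3, -218.4,   60. ])] 74.34550487554665
wristcam [ 61.7  32.5 157.8] [[ 0.5 -0.9  0. ]
 [-0.9 -0.4  0.3]
 [-0.2 -0.1 -1. ]] 420.3460809302328 [ 3.1 -0.   0.5] [-1.2  0.3  1.5  0.   1.3 -0.1]
jar [675.5 190.4   0. ]
bagel [695.8  33.9   0. ]
scr [400.1 214.5   0. ]
```

```bash
cat >> h.py <<'E'
def plan(target,yaw,n,start=None):
    "rows to reach target (mm) & yaw (deg, mod 180)"
    o=bot.get_obs(); from scipy.spatial.transform import Rotation as Ro
    R=Ro.from_euler('xyz',o['tcp_rot']).as_matrix(); p=np.array(o['tool_pos']) if start is None else np.array(start)
    y0=np.degrees(o['tcp_rot'][2]); dy=(yaw-y0+90)%180-90; tw=-dy/n
    d=(np.array(target)-p)/n; rows=[]
    for i in range(n):
        rows.append((R.T@d/1000).round(4).tolist()); R=R@Ro.from_euler('z',tw,degrees=True).as_matrix()
    print('from',p.round(1),'yaw',y0.round(2),'tilt',np.degrees(o['tcp_rot'][:2]).round(2),'t',o['time']); print(rows); print([round(float(tw),2)]*n)
E
python3 -c "
from h import *
plan([530,-170,230],74.3,9)"
```

```text
from [ 237.2 -468.4  226.8] yaw 26.86 tilt [179.99  -0.  ] t 0.9
[[0.044, -0.0149, -0.0004], [0.0452, -0.0108, -0.0004], [0.046, -0.0066, -0.0004], [0.0464, -0.0023, -0.0004], [0.0464, 0.0019, -0.0004], [0.046, 0.0062, -0.0004], [0.0453, 0.0104, -0.0004], [0.0441, 0.0145, -0.0004], [0.0426, 0.0185, -0.0004]]
[-5.27, -5.27, -5.27, -5.27, -5.27, -5.27, -5.27, -5.27, -5.27]
```

Emit:
jog_arm(dp=[[0.044,-0.015,0],[0.045,-0.011,0],[0.046,-0.0066,0],[0.0464,-0.0023,0],[0.0464,0.002,0],[0.046,0.0062,0],[0.045,0.01,0],[0.044,0.0145,0],[0.0426,0.0185,0],[0,0,0]], twist=[-5.3,-5.3,-5.3,-5.3,-5.3,-5.3,-5.3,-5.3,-5.0,0])

```text
time: 2.15
tool_pos: [530.1, -167.1, 226.4]
tcp_rot: [3.141, -0.001, 1.301]
contact_force: [0.0, 1.0, -0.7]
grip_width: 92.0
finger_force: 0.0
```

Run:
```python
from h import *
np.set_printoptions(precision=2,suppress=True)
o=bot.get_obs();p=par('wrist');im=bot.capture('wrist');cv2.imwrite('pics/w1.png',im)
import pickle;pickle.dump(p,open('w1.pkl','wb'))
print(o['time'],o['tool_pos'],np.degrees(o['tcp_rot']),o['contact_force'])
for l in('bracket','slot'):
    for r in bot.masks_of('wrist',l)[:2]: print(l,np.array(r['bbox']),round(r['confidence'],2))
for X in ([557,-156,50],):print(proj(p,X), p['R'], -p['R'].T@p['t'])
```

```text
2.15 [ 530.06 -167.05  226.41] [179.99  -0.03  74.52] [ 0.03  0.97 -0.74]
bracket [338.8 190.8 153.  214.8] 0.93
slot [337.4 191.2 148.5 213.7] 0.72
[np.float64(349.2595483271893), np.float64(200.54362621653164)] [[ 0.96 -0.27  0.  ]
 [-0.26 -0.93  0.26]
 [-0.07 -0.25 -0.97]] [547.53 -98.52 384.29]
```

View pics/w1.png

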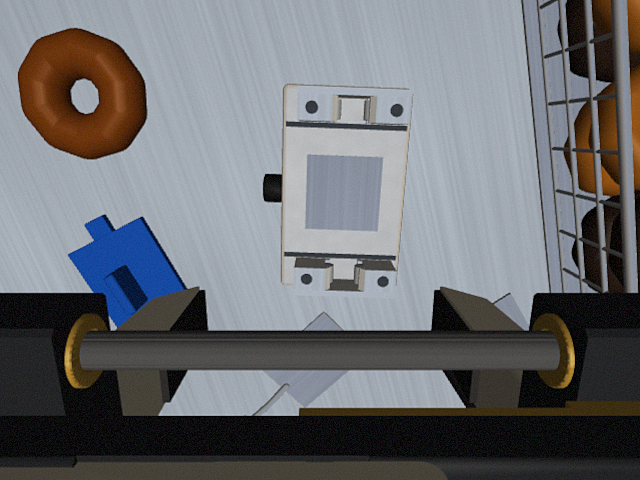

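The picture shows the bracket at (345,190), posts at top (353,108) and bottom (345,278) with their slots visible, blue plate at (125,265), bagel at (83,95). I'll enlarge the bracket.

Run:
```python
import cv2
im=cv2.imread('pics/w1.png')
a=cv2.resize(im[80:135,270:425],None,fx=5,fy=5,interpolation=cv2.INTER_CUBIC)
b=cv2.resize(im[245:300,270:425],None,fx=5,fy=5,interpolation=cv2.INTER_CUBIC)
c=cv2.vconcat([a,b])
for i in range(0,155,10): cv2.line(c,(i*5,0),(i*5,8 if i%50 else 18),(0,0,255),1)
for i in range(0,110,5): cv2.line(c,(0,i*5),(8,i*5),(0,0,255),1)
cv2.imwrite('pics/w1c.png',c)
```

```text
(no output)
```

View pics/w1c.png

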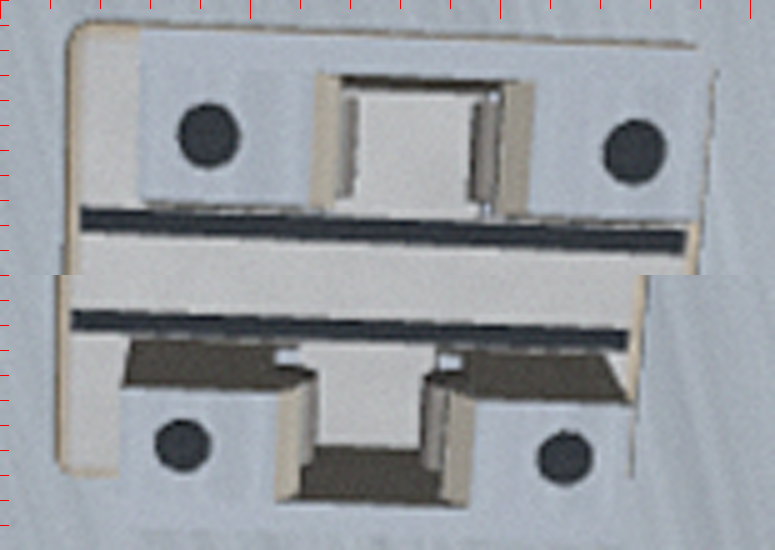

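The enlarged crop shows both posts with their screws. The top slot mouth centres at about (355,109) and the bottom one at about (345,281). The posts sit toward image right (+x) on the block. Next I'll work out the height from the known spacing and plan a second view.

Run:
```python
from h import *
import pickle;np.set_printoptions(precision=1,suppress=True)
p=pickle.load(open('w1.pkl','rb'))
T=lambda x,y:(270+x/5,80+y/5); B=lambda x,y:(270+x/5,245+(y-275)/5)
for h in(66,70,74,78):
    q=lambda u:onz(p,*u,h)
    d=lambda a,b:round(float(np.linalg.norm(q(a)-q(b))),1)
    st=(q(T(209,135))+q(T(634,151)))/2; sb=(q(B(183,445))+q(B(565,458)))/2
    mt=(q(T(315,150))+q(T(535,150)))/2; mb=(q(B(277,440))+q(B(473,450)))/2
    print(h,'inner110',d(T(425,213),B(375,397)),'wall146',d(T(432,80),B(370,503)),'width80 top',d(T(140,120),T(708,145)),'mouth31?',d(T(315,145),T(535,150)),'screws',d(T(209,135),T(634,151)),d(B(183,445),B(565,458)))
    print('  screwmids',st[:2],sb[:2],'mid',((st+sb)/2)[:2],np.degrees(np.arctan2(*(st-sb)[[1,0]])),'mouth mid',((mt+mb)/2)[:2],np.degrees(np.arctan2(*(mt-mb)[[1,0]])),'screwline',np.degrees(np.arctan2(*(q(T(634,151))-q(T(209,135)))[[1,0]])), np.degrees(np.arctan2(*(q(B(565,458))-q(B(183,445)))[[1,0]])))
plan([410,-190,230],74.5,3)
```

```text
66 inner110 112.4 wall146 148.6 width80 top 81.9 mouth31? 31.8 screws 61.3 61.4
  screwmids [576.6 -89.6] [ 537.1 -214.7] mid [ 556.9 -152.2] 72.47401863026178 mouth mid [ 557.2 -152.2] 72.27669567589213 screwline -17.494191587506833 -17.53351971521784
70 inner110 110.9 wall146 146.8 width80 top 80.9 mouth31? 31.4 screws 60.6 60.6
  screwmids [576.3 -89.7] [ 537.3 -213.2] mid [ 556.8 -151.5] 72.47401863026174 mouth mid [ 557.1 -151.5] 72.27669567589216 screwline -17.49419158750688 -17.533519715217828
74 inner110 109.5 wall146 144.9 width80 top 79.9 mouth31? 31.0 screws 59.8 59.8
  screwmids [575.9 -89.8] [ 537.4 -211.8] mid [ 556.7 -150.8] 72.47401863026174 mouth mid [ 557.  -150.8] 72.27669567589214 screwline -17.494191587506847 -17.53351971521784
78 inner110 108.1 wall146 143.0 width80 top 78.8 mouth31? 30.6 screws 59.0 59.1
  screwmids [575.5 -89.9] [ 537.5 -210.3] mid [ 556.5 -150.1] 72.47401863026175 mouth mid [ 556.8 -150.1] 72.27669567589211 screwline -17.494191587506847 -17.53351971521786
from [ 528.  -169.8  226.6] yaw 74.21 tilt [-180.    0.] t 2.3
[[-0.0172, -0.036, -0.0011], [-0.0171, -0.0361, -0.0011], [-0.0171, -0.0361, -0.0011]]
[-0.1, -0.1, -0.1]
```

Emit:
jog_arm(dp=[[-0.017,-0.036,0],[-0.017,-0.036,0],[-0.017,-0.036,0],[0,0,0],[0,0,0]], twist=[0.6,0.6,0.6,0,0])

```text
time: 2.92
tool_pos: [410.7, -188.8, 227.2]
tcp_rot: [3.14, 0.0, 1.263]
contact_force: [0.0, -0.3, -0.8]
grip_width: 92.0
finger_force: 0.0
```

Run:
```python
from h import *
import pickle
for i in range(2):
    o=bot.get_obs();p=par('wrist');im=bot.capture('wrist'); print(o['tool_pos'],np.degrees(o['tcp_rot']))
cv2.imwrite('pics/w2.png',im);pickle.dump(p,open('w2.pkl','wb'))
def P(X): 
    return np.array(proj(p,X))
print([P(X).round() for X in ([576.1,-89.7,72],[537.3,-212.5,72])])
u=P([556,-151,72]).astype(int)
t,b=P([576,-89.7,72]).astype(int),P([537,-212.5,72]).astype(int)
cs=[]
for q in(t,b):
    x0,y0=q[0]-77,q[1]-27; print(x0,y0); cs.append(cv2.resize(im[y0:y0+55,x0:x0+155],None,fx=5,fy=5,interpolation=cv2.INTER_CUBIC))
cv2.imwrite('pics/w2c.png',cv2.vconcat(cs))
plan([545,289,230],84.2,10)
```

```text
[ 410.73568586 -188.77404441  227.18773695] [1.79914759e+02 1.97570786e-02 7.23417739e+01]
[ 411.06859719 -188.5466303   226.99315292] [1.79934669e+02 1.45946857e-02 7.23981774e+01]
[array([510.,  19.]), array([490., 208.])]
432 -9Traceback (most recent call last):
  File "<stdin>", line 13, in <module>
cv2.error: OpenCV(4.12.0) /io/opencv/modules/imgproc/src/resize.cpp:4208: error: (-215:Assertion failed) !ssize.empty() in function 'resize'
```

Run:
```python
from h import *
im=cv2.imread('pics/w2.png')
cv2.imwrite('pics/w2c.png',cv2.vconcat([cv2.resize(im[y:y+55,425:580],None,fx=5,fy=5,interpolation=cv2.INTER_CUBIC) for y in(0,180)]))
plan([545,289,230],84.2,10)
```

```text
from [ 411.2 -188.3  226.8] yaw 72.43 tilt [1.7996e+02 1.0000e-02] t 3.025
[[0.0495, -0.0016, -0.0003], [0.0496, -0.0006, -0.0003], [0.0496, 0.0004, -0.0003], [0.0496, 0.0014, -0.0003], [0.0495, 0.0024, -0.0003], [0.0495, 0.0034, -0.0003], [0.0494, 0.0045, -0.0003], [0.0493, 0.0055, -0.0003], [0.0491, 0.0065, -0.0003], [0.049, 0.0075, -0.0003]]
[-1.18, -1.18, -1.18, -1.18, -1.18, -1.18, -1.18, -1.18, -1.18, -1.18]
```

View pics/w2c.png

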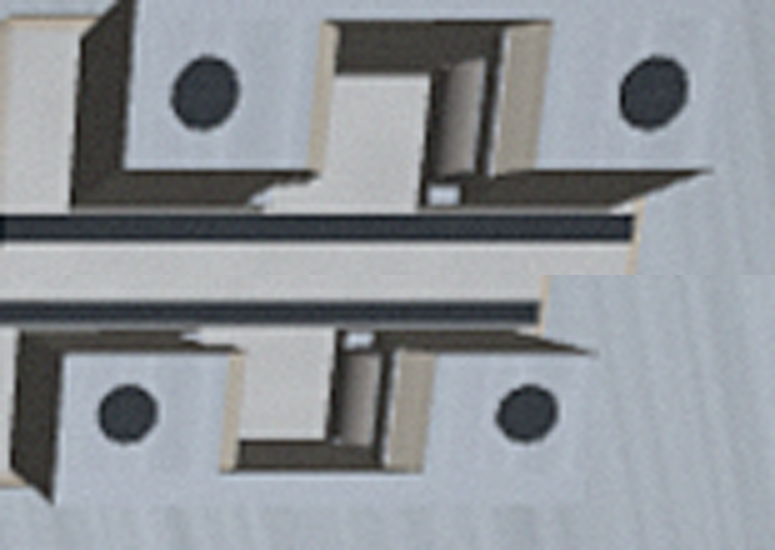

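The second crop shows the screws at px (466,18.6), (555.8,18.4), (450.4,207.6) and (530.4,207.6). Their line is level in the image, so the bracket's yaw matches the tool's, about 72.4°.

Run:
```python
from h import *
import pickle;np.set_printoptions(precision=1,suppress=True)
p=pickle.load(open('w1.pkl','rb'));p2=pickle.load(open('w2.pkl','rb'))
T=lambda x,y:(270+x/5,80+y/5); B=lambda x,y:(270+x/5,245+(y-275)/5)
A=[T(209,135),T(634,151),B(183,445),B(565,458)];C=[(466,18.6),(555.8,18.4),(450.4,207.6),(530.4,207.6)]
S=np.array([tri(ray(p,*a),ray(p2,*c))[0] for a,c in zip(A,C)]);print(S,[tri(ray(p,*a),ray(p2,*c))[1] for a,c in zip(A,C)])
print('c',S.mean(0))
for h in (70,72,74):
    q=np.array([onz(p2,*c,h) for c in C]);print(h,q.mean(0),np.linalg.norm(q[1]-q[0]),np.linalg.norm(q[3]-q[2]),np.linalg.norm(q[0]-q[2]))
    d=q[0]+q[1]-q[2]-q[3];print(np.degrees(np.arctan2(d[1],d[0])),[np.degrees(np.arctan2(*(q[j]-q[i])[[1,0]])) for i,j in((0,1),(2,3))])
```

```text
[[ 547.4  -80.8   73.3]
 [ 604.4  -98.8   74. ]
 [ 508.8 -202.9   73.4]
 [ 565.9 -220.9   73.5]] [np.float64(0.07780057421663207), np.float64(0.020058365510792705), np.float64(0.2144144377281544), np.float64(0.12641261883630417)]
c [ 556.6 -150.8   73.6]
70 [ 558.1 -151.1   70. ] 60.83680575599604 60.68359456189065 129.36857554850965
72.41550108830312 [np.float64(-17.425363780417687), np.float64(-17.588965801996448)]
72 [ 557.3 -150.9   72. ] 60.45030517712968 60.29806734470022 128.54668773380155
72.4155010883031 [np.float64(-17.42536378041769), np.float64(-17.588965801996448)]
74 [ 556.5 -150.7   74. ] 60.063804598263204 59.91254012750984 127.72479991909344
72.41550108830307 [np.float64(-17.425363780417705), np.float64(-17.58896580199643)]
```

Emit:
jog_arm(dp=[[0.0495,-0.0016,0],[0.0495,-0.0006,0],[0.0495,0.0004,0],[0.0495,0.0014,0],[0.0495,0.0024,0],[0.0495,0.0034,0],[0.0495,0.0045,0],[0.0493,0.0055,0],[0.049,0.0065,0],[0.049,0.0075,0]], twist=[-1.2,-1.2,-1.2,-1.2,-1.2,-1.2,-1.2,-1.2,-1.2,-1.0])

```text
time: 4.28
tool_pos: [543.9, 291.9, 226.1]
tcp_rot: [-3.141, 0.0, 1.472]
contact_force: [1.4, 0.6, -0.3]
grip_width: 91.8
finger_force: 0.0
```

Emit:
jog_arm(dp=[[-0.06,0,0],[0,0,0],[0,0,0]], twist=[0,0,0])

```text
time: 4.65
tool_pos: [537.7, 230.2, 226.6]
tcp_rot: [3.142, -0.0, 1.47]
contact_force: [0.1, 0.5, -0.4]
grip_width: 91.9
finger_force: 0.0
```

Run:
```python
from h import *
import pickle
o=bot.get_obs();p=par('wrist');im=bot.capture('wrist');cv2.imwrite('pics/w3.png',im);pickle.dump(p,open('w3.pkl','wb'))
print(o['time'],o['tool_pos'],np.degrees(o['tcp_rot']))
for r in bot.masks_of('wrist','eared_plate')[:3]:
    print(r['bbox'],r['confidence'])
```

```text
4.65 [537.74916666 230.17230172 226.55050863] [ 1.79999692e+02 -1.85819180e-02  8.42315296e+01]
[322.4, 144.3, 93.4, 160.8] 0.82
[7.5, 90.4, 14.9, 20.3] 0.53
```

View pics/w3.png

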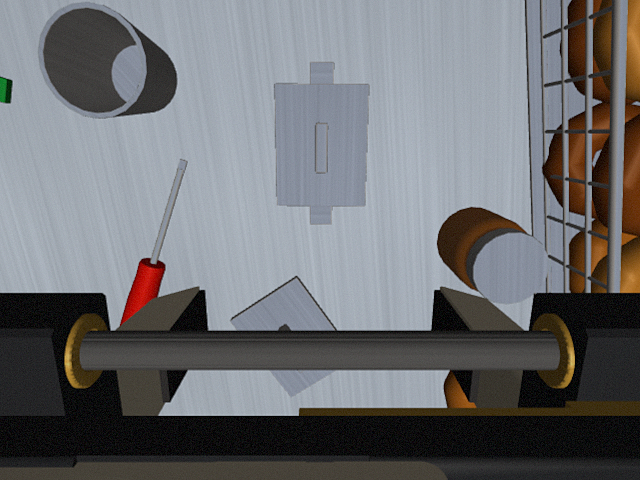

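The eared steel plate is at (322,144). Its ears are at (322,72) and (320,215), and the rib top is at (322,148). The jar is at (495,255) and the plain plate at (285,320).

Run:
```python
from h import *
import pickle;np.set_printoptions(precision=1,suppress=True)
p=pickle.load(open('w3.pkl','rb'))
q=lambda u,z:onz(p,*u,z)
for z in(6,8): 
    a,b=q((321.5,62.3),z),q((320.3,223.7),z);d=a-b;print(z,(a+b)/2,np.linalg.norm(d),np.degrees(np.arctan2(d[1],d[0])))
    l,r=q((275.5,145),z),q((368.2,145),z);print((l+r)/2,np.linalg.norm(l-r))
for z in(36,38,40):
    a,b=q((322,123),z),q((321.5,173.3),z);print(z,(a+b)/2,np.linalg.norm(a-b),np.linalg.norm(q((315.7,148),z)-q((327.7,148),z)))
plan([543,290,80],84.4,6)
```

```text
6 [544.1 288.1   6. ] 137.4622586723208 83.88955638295556
[545.1 289.7   6. ] 81.17186832199043
8 [544.1 288.2   8. ] 136.73573521217372 83.88955638295555
[545.1 289.8   8. ] 80.74285408048534
36 [544.6 287.8  36. ] 39.60590852582087 9.692277431155091
38 [544.6 287.9  38. ] 39.37855691537392 9.636640407163275
40 [544.6 288.   40. ] 39.151205304927025 9.581003383171351
from [537.7 230.3 226.8] yaw 84.26 tilt [180.  -0.] t 4.75
[[0.01, -0.0001, 0.0245], [0.01, -0.0001, 0.0245], [0.01, -0.0001, 0.0245], [0.01, -0.0001, 0.0245], [0.01, -0.0001, 0.0245], [0.01, -0.0001, 0.0245]]
[-0.02, -0.02, -0.02, -0.02, -0.02, -0.02]
```

Emit:
jog_arm(dp=[[0.0194,0.0004,0.05],[0.0194,0.0004,0.05],[0.0194,0.0003,0.045],[0,0,0.03],[0,0,0]], twist=[0.1,0.1,0.1,0,0], jaw=0.06)

```text
time: 5.38
tool_pos: [542.8, 287.6, 49.3]
tcp_rot: [-3.137, 0.002, 1.466]
contact_force: [-0.2, -0.6, 1.0]
grip_width: 60.3
finger_force: 0.0
```

Run:
```python
from h import *
plan([544.6,288,12],83.95,3)
im=bot.capture('wrist');cv2.imwrite('pics/w4.png',im)
p=par('wrist'); print(proj(p,[544.6,288,38]),[r['bbox'] for r in bot.find_in('wrist','rib')[:2]], [r['bbox'] for r in bot.find_in('wrist','eared_plate')[:2]])
```

```text
from [542.8 287.6  49.3] yaw 84.0 tilt [-1.7974e+02  1.3000e-01] t 5.375
[[0.0002, 0.0006, 0.0124], [0.0002, 0.0006, 0.0124], [0.0002, 0.0006, 0.0124]]
[0.02, 0.02, 0.02]
[np.float64(322.761110920533), np.float64(299.61080828019067)] [[324.6, 266.6, 172.2, 259.7]] [[328.0, 266.9, 169.4, 261.8]]
```

Emit:
jog_arm(dp=[[0.0002,0.0006,0.0135],[0.0002,0.0005,0.0135],[0,0,0.01],[0,0,0],[0,0,0]], twist=[0,0,0,0,0])

```text
time: 6.15
tool_pos: [545.7, 287.9, 14.8]
tcp_rot: [3.141, 0.0, 1.465]
contact_force: [-1.3, -0.1, 0.2]
grip_width: 59.8
finger_force: 0.0
```

Emit:
jog_arm(dp=[[0,0,0],[0,0,0],[0,0,0],[0,0,0],[0,0,0],[0,0,0]], twist=[0,0,0,0,0,0], jaw=0.0)

```text
time: 6.9
tool_pos: [545.5, 287.8, 14.7]
tcp_rot: [-3.142, 0.0, 1.465]
contact_force: [-1.1, 0.4, -0.4]
grip_width: 9.9
finger_force: 30.0
```

Emit:
jog_arm(dp=[[0,0,-0.02],[0,0,-0.03],[0,0,-0.03],[0,0,-0.03],[0,0,0],[0,0,0]], twist=[0,0,0,0,0,0])

```text
time: 7.65
tool_pos: [544.7, 287.5, 123.1]
tcp_rot: [-3.139, 0.001, 1.465]
contact_force: [-0.5, -0.7, -2.9]
grip_width: 10.5
finger_force: 30.0
```

Run:
```python
from h import *
o=bot.get_obs();print(o['contact_force'],o['moment'],o['grip_width'])
plan([556.6,-150.8,124.5],72.42,10)
```

```text
[-0.51926121 -0.70225322 -2.90291493] [-0.04961917 -0.07976664 -0.03387972] 10.528812102438557
from [544.7 287.5 123.1] yaw 83.96 tilt [-1.7987e+02  7.0000e-02] t 7.65
[[-0.0435, 0.0058, -0.0001], [-0.0433, 0.0067, -0.0001], [-0.0432, 0.0075, -0.0001], [-0.043, 0.0084, -0.0001], [-0.0429, 0.0093, -0.0001], [-0.0427, 0.0101, -0.0001], [-0.0424, 0.011, -0.0001], [-0.0422, 0.0118, -0.0001], [-0.042, 0.0127, -0.0001], [-0.0417, 0.0135, -0.0001]]
[1.15, 1.15, 1.15, 1.15, 1.15, 1.15, 1.15, 1.15, 1.15, 1.15]
```

Emit:
jog_arm(dp=[[-0.0435,0.0058,0],[-0.0433,0.0067,0],[-0.0432,0.0075,0],[-0.043,0.0084,0],[-0.0429,0.0093,0],[-0.0427,0.01,0],[-0.0424,0.011,0],[-0.0422,0.0118,0],[-0.042,0.0127,0],[-0.0417,0.0135,0]], twist=[1.15,1.15,1.15,1.15,1.15,1.15,1.15,1.15,1.15,1.15])

```text
time: 8.9
tool_pos: [556.3, -151.5, 122.7]
tcp_rot: [-3.138, -0.0, 1.264]
contact_force: [0.2, 0.4, -2.5]
grip_width: 9.5
finger_force: 30.0
```

Emit:
jog_arm(dp=[[0,0,0],[0,0,0],[0,0,0]], twist=[0,0,0])

```text
time: 9.28
tool_pos: [557.0, -149.1, 124.0]
tcp_rot: [-3.14, -0.0, 1.266]
contact_force: [0.2, 0.4, -2.7]
grip_width: 9.6
finger_force: 30.0
```

Run:
```python
from h import *
import pickle
O=[]
p=par('wrist');im=bot.capture('wrist');cv2.imwrite('pics/w5.png',im);pickle.dump(p,open('w5.pkl','wb'))
for i in range(2):o=bot.get_obs();print(o['contact_force'],o['moment'],o['grip_width'])
plan([556.6,-150.8,94.7],72.42,3)
```

```text
[ 0.09171463 -0.05721552 -2.53183838] [-0.01008327 -0.06637157  0.04215837] 9.650723407087014
[ 0.09171463 -0.05721552 -2.53183838] [-0.01008327 -0.06637157  0.04215837] 9.650723407087014
from [ 557.2 -149.2  124.3] yaw 72.55 tilt [-1.7995e+02 -1.0000e-02] t 9.325
[[-0.0006, -0.0, 0.0099], [-0.0006, -0.0, 0.0099], [-0.0006, -0.0, 0.0099]]
[0.04, 0.04, 0.04]
```

View pics/w5.png

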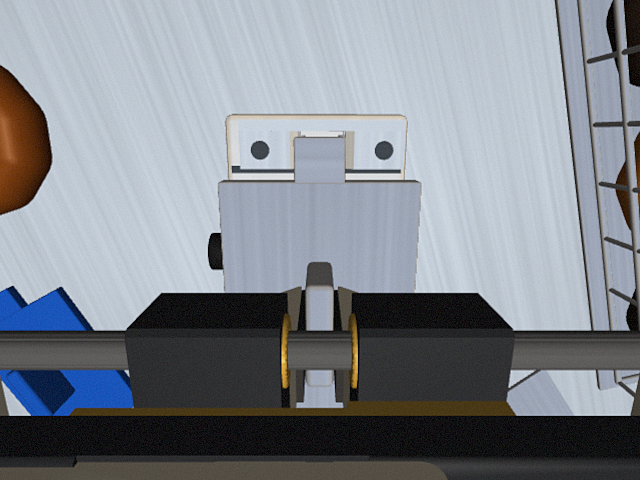

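The plate is held over the bracket. The ear end is at (295..345,137), the far post's screws at (260,150) and (384,150), and the slot bevel at (290..352,135).

Run:
```python
from h import *
import pickle;np.set_printoptions(precision=1,suppress=True)
p=pickle.load(open('w5.pkl','rb'));yw=np.radians(72.42);ty=np.array([np.cos(yw),np.sin(yw)]);tx=np.array([np.sin(yw),-np.cos(yw)])
c=np.array([556.6,-150.8])
f=lambda u,v,z:(lambda X:np.array([(X[:2]-c)@tx,(X[:2]-c)@ty]))(onz(p,u,v,z))
print('screws',f(260,150,73.6),f(384,150.5,73.6),'mid x',(f(260,150,73.6)+f(384,150.5,73.6))/2)
print('ear end corners',f(295,137,117.6),f(344.5,137.5,117.6),'plate corners',f(219.5,181.5,117.6),f(420.5,181.5,117.6))
print('ear end lower',f(295,183,117.6),f(344.5,183,117.6), 'tcp',(np.array([557.2,-149.2])-c)@tx,(np.array([557.2,-149.2])-c)@ty)
```

```text
screws [-30.1  64. ] [29.8 63.9] mid x [-0.2 63.9]
ear end corners [-10.7  70.6] [ 8.1 70.4] plate corners [-40.2  53.7] [37.9 54. ]
ear end lower [-10.9  53.2] [ 8.4 53.3] tcp 0.08871826039374281 1.7064961383703183
```

Emit:
jog_arm(dp=[[-0.0008,0.0004,0.01],[-0.0008,0.0003,0.01],[0,0,0.009],[0,0,0],[0,0,0]], twist=[0.1,0,0,0,0])

```text
time: 9.95
tool_pos: [557.7, -152.2, 95.8]
tcp_rot: [3.141, 0.0, 1.263]
contact_force: [0.1, -0.6, -1.7]
grip_width: 10.1
finger_force: 30.0
```

Emit:
jog_arm(dp=[[0,0,0.002],[0,0,0.002],[0,0,0.002],[0,0,0.002],[0,0,0]], twist=[0,0,0,0,0])

```text
time: 10.58
tool_pos: [557.5, -152.1, 87.5]
tcp_rot: [-3.141, 0.0, 1.263]
contact_force: [-0.5, -0.2, -2.8]
grip_width: 9.5
finger_force: 30.0
```

Emit:
jog_arm(dp=[[0,0,0.001],[0,0,0.001],[0,0,0.001],[0,0,0]], twist=[0,0,0,0])

```text
time: 11.08
tool_pos: [557.5, -152.2, 84.6]
tcp_rot: [-3.141, 0.0, 1.263]
contact_force: [-0.3, 0.2, -2.8]
grip_width: 9.5
finger_force: 30.0
```

Emit:
jog_arm(dp=[[0.0005,0,0.001],[0,0,0.001],[0,0,0.001],[0,0,0]], twist=[0,0,0,0])

```text
time: 11.58
tool_pos: [557.7, -151.7, 81.6]
tcp_rot: [-3.141, 0.0, 1.263]
contact_force: [0.4, -0.1, -3.1]
grip_width: 9.7
finger_force: 30.0
```

Emit:
jog_arm(dp=[[0,0,0.001],[0,0,0.001],[0,0,0.001],[0,0,0.001],[0,0,0]], twist=[0,0,0,0,0])

```text
time: 12.2
tool_pos: [557.7, -151.7, 77.6]
tcp_rot: [-3.141, 0.0, 1.263]
contact_force: [0.4, -0.4, -2.1]
grip_width: 10.1
finger_force: 30.0
```

Emit:
jog_arm(dp=[[0,0,0.0005],[0,0,0.0005],[0,0,0.0005],[0,0,0.0005],[0,0,0]], twist=[0,0,0,0,0])

```text
time: 12.82
tool_pos: [557.7, -151.7, 75.7]
tcp_rot: [-3.142, 0.0, 1.263]
contact_force: [-0.4, 0.1, -2.5]
grip_width: 9.8
finger_force: 30.0
```

Emit:
jog_arm(dp=[[0,0,0.0005],[0,0,0.0005],[0,0,0]], twist=[0,0,0])

```text
time: 13.2
tool_pos: [557.9, -151.7, 75.2]
tcp_rot: [3.141, 0.0, 1.263]
contact_force: [-2.4, 0.9, 4.3]
grip_width: 9.6
finger_force: 30.0
```

Emit:
jog_arm(dp=[[0,0,0.0005],[0,0,0.0005],[0,0,0]], twist=[0,0,0])

```text
time: 13.58
tool_pos: [557.8, -151.8, 74.6]
tcp_rot: [3.141, 0.0, 1.263]
contact_force: [-3.4, 1.1, 7.5]
grip_width: 9.8
finger_force: 30.0
```

Emit:
jog_arm(dp=[[0,0,0.0005],[0,0,0.0005],[0,0,0]], twist=[0,0,0])

```text
time: 13.95
tool_pos: [558.0, -151.8, 73.7]
tcp_rot: [3.14, 0.0, 1.263]
contact_force: [-2.8, 1.0, 8.4]
grip_width: 9.8
finger_force: 30.0
```

Emit:
jog_arm(dp=[[0,-0.0004,0.0005],[0,0,0.0005],[0,0,0]], twist=[0,0,0])

```text
time: 14.32
tool_pos: [558.0, -151.8, 72.8]
tcp_rot: [3.14, 0.0, 1.263]
contact_force: [-2.0, 0.1, 8.2]
grip_width: 9.8
finger_force: 30.0
```

Emit:
jog_arm(dp=[[0,0,0.0005],[0,0,0.0005],[0,0,0]], twist=[0,0,0])

```text
time: 14.7
tool_pos: [557.6, -151.7, 71.2]
tcp_rot: [3.141, 0.0, 1.263]
contact_force: [-1.0, 0.8, 4.4]
grip_width: 9.7
finger_force: 30.0
```

Emit:
jog_arm(dp=[[0,0,0.0005],[0,0,0.0005],[0,0,0]], twist=[0,0,0])

```text
time: 15.08
tool_pos: [557.4, -151.6, 69.7]
tcp_rot: [3.141, 0.0, 1.263]
contact_force: [0.0, -0.3, 4.1]
grip_width: 10.0
finger_force: 30.0
```

Emit:
jog_arm(dp=[[0,0,0.001],[0,0,0.001],[0,0,0.001],[0,0,0]], twist=[0,0,0,0])

```text
time: 15.58
tool_pos: [557.3, -151.6, 66.5]
tcp_rot: [-3.142, 0.0, 1.263]
contact_force: [-0.4, -0.4, 2.2]
grip_width: 9.8
finger_force: 30.0
```

Emit:
jog_arm(dp=[[0,0,0.0005],[0,0,0.0005],[0,0,0.0005],[0,0,0.0005],[0,0,0]], twist=[0,0,0,0,0])

```text
time: 16.2
tool_pos: [557.3, -151.6, 64.6]
tcp_rot: [-3.142, 0.0, 1.263]
contact_force: [-0.6, 1.0, 3.5]
grip_width: 9.7
finger_force: 30.0
```

Emit:
jog_arm(dp=[[0,0,0.0005],[0,0,0.0005],[0,0,0]], twist=[0,0,0])

```text
time: 16.58
tool_pos: [557.3, -151.5, 63.6]
tcp_rot: [-3.141, 0.0, 1.263]
contact_force: [0.2, 0.5, 2.5]
grip_width: 9.9
finger_force: 30.0
```

Emit:
jog_arm(dp=[[0,0,0.0005],[0,0,0.0005],[0,0,0]], twist=[0,0,0])

```text
time: 16.95
tool_pos: [557.2, -151.5, 62.4]
tcp_rot: [-3.141, 0.0, 1.263]
contact_force: [0.5, -0.1, 0.5]
grip_width: 9.7
finger_force: 30.0
```

Emit:
jog_arm(dp=[[0,0,0.0005],[0,0,0.0005],[0,0,0]], twist=[0,0,0])

```text
time: 17.32
tool_pos: [557.1, -151.5, 61.3]
tcp_rot: [-3.141, 0.0, 1.263]
contact_force: [0.6, -0.7, -2.9]
grip_width: 9.5
finger_force: 30.0
```

Emit:
jog_arm(dp=[[0,0,0.0005],[0,0,0.0005],[0,0,0]], twist=[0,0,0])

```text
time: 17.7
tool_pos: [557.1, -151.5, 60.4]
tcp_rot: [-3.141, 0.0, 1.263]
contact_force: [0.9, -0.3, -3.2]
grip_width: 9.9
finger_force: 30.0
```

Force drops as the ears go under the clips. I'll ease it down until it seats.

Emit:
jog_arm(dp=[[0,0,0.0005],[0,0,0]], twist=[0,0])

```text
time: 17.95
tool_pos: [557.2, -151.5, 60.1]
tcp_rot: [-3.141, 0.0, 1.263]
contact_force: [0.4, -0.2, -4.0]
grip_width: 10.0
finger_force: 30.0
```

Emit:
jog_arm(dp=[[0,0,0.0005],[0,0,0]], twist=[0,0])

```text
time: 18.2
tool_pos: [557.2, -151.5, 60.0]
tcp_rot: [-3.142, 0.0, 1.263]
contact_force: [-1.5, 0.7, 2.2]
grip_width: 10.0
finger_force: 30.0
```

Emit:
jog_arm(dp=[[0,0,0.0005],[0,0,0]], twist=[0,0])

```text
time: 18.45
tool_pos: [557.2, -151.5, 60.0]
tcp_rot: [3.141, 0.0, 1.263]
contact_force: [-3.1, 1.5, 5.9]
grip_width: 9.5
finger_force: 30.0
```

Emit:
jog_arm(dp=[[0,0,0.0005],[0,0,0]], twist=[0,0])

```text
time: 18.7
tool_pos: [557.3, -151.5, 60.0]
tcp_rot: [3.141, 0.0, 1.263]
contact_force: [-4.5, 2.0, 9.6]
grip_width: 9.8
finger_force: 30.0
```

Run:
```python
from h import *
o=bot.get_obs();print(o['tool_pos'],np.degrees(o['tcp_rot']),o['contact_force'],o['moment'])
```

```text
[ 557.26630285 -151.54976216   59.96021356] [1.79973356e+02 1.17703277e-02 7.23654569e+01] [-4.4632668  2.0069167  9.5564114] [0.30954012 0.720087   0.0038562 ]
```

Emit:
jog_arm(dp=[[0,0,-0.0015],[0,0,0],[0,0,0],[0,0,0]], twist=[0,0,0,0], jaw=0.04)

```text
time: 19.2
tool_pos: [557.4, -151.6, 60.1]
tcp_rot: [-3.142, 0.0, 1.263]
contact_force: [0.6, -0.7, -0.5]
grip_width: 39.4
finger_force: 0.0
```

Emit:
jog_arm(dp=[[0,0,-0.015],[0,0,-0.03],[0,0,-0.03],[0,0,0]], twist=[0,0,0,0])

```text
time: 19.7
tool_pos: [559.0, -152.2, 138.7]
tcp_rot: [3.135, 0.001, 1.263]
contact_force: [0.6, -0.2, -1.3]
grip_width: 40.2
finger_force: 0.0
```

Emit:
jog_arm(dp=[[-0.02,0,0],[-0.0165,0,0],[0,0,0],[0,0,0],[0,0,0]], twist=[0,0,0,0,0], jaw=0.0)

```text
time: 20.32
tool_pos: [546.3, -186.1, 135.0]
tcp_rot: [-3.141, -0.0, 1.263]
contact_force: [1.1, 0.0, -1.4]
grip_width: 0.8
finger_force: 0.0
```

Run:
```python
from h import *
o=bot.get_obs();print(o['tool_pos'],np.degrees(o['tcp_rot']),o['contact_force'],o['grip_width'])
p=par('wrist');im=bot.capture('wrist');cv2.imwrite('pics/w6.png',im)
yw=np.radians(72.42);ty=np.array([np.cos(yw),np.sin(yw)]);d=np.array(o['tool_pos'][:2])-[556.8,-151];print('brk y',d@ty,'x',d@[ty[1],-ty[0]])
```

```text
[ 546.26310087 -186.05136503  135.01551332] [-1.79979339e+02 -6.10644524e-03  7.23732167e+01] [ 1.07066546  0.00634576 -1.37647381] 0.7544607215946325
brk y -36.596866509842606 x 0.5420288180358099
```

View pics/w6.png

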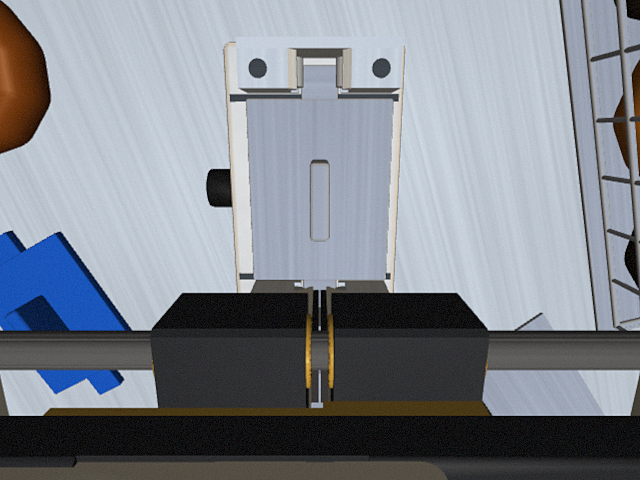

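The plate lies between the posts at (320,190), with the far ear in its slot at (320,80) and the near one at (320,285). Now I'll feel each end with gentle presses.

Emit:
jog_arm(dp=[[0,0,0.03],[0,0,0.03],[0,0,0.017],[0,0,0],[0,0,0]], twist=[0,0,0,0,0])

```text
time: 21.0
tool_pos: [547.0, -186.6, 59.2]
tcp_rot: [3.14, 0.0, 1.263]
contact_force: [-0.5, -0.4, 0.1]
grip_width: 0.2
finger_force: 0.0
```

Emit:
jog_arm(dp=[[0,0,0.0007],[0,0,0.0007],[0,0,0.0007],[0,0,0]], twist=[0,0,0,0])

```text
time: 21.5
tool_pos: [546.3, -186.4, 56.2]
tcp_rot: [3.142, 0.0, 1.263]
contact_force: [0.1, -0.7, -0.7]
grip_width: 0.5
finger_force: 0.0
```

Emit:
jog_arm(dp=[[0,0,0.0007],[0,0,0.0007],[0,0,0]], twist=[0,0,0])

```text
time: 21.88
tool_pos: [546.2, -186.4, 54.6]
tcp_rot: [-3.141, 0.0, 1.263]
contact_force: [0.1, -0.2, 1.2]
grip_width: 0.5
finger_force: 0.0
```

Emit:
jog_arm(dp=[[0,0,0.0006],[0,0,0]], twist=[0,0])

```text
time: 22.12
tool_pos: [546.3, -186.4, 54.1]
tcp_rot: [3.142, 0.0, 1.263]
contact_force: [0.4, -0.3, -0.0]
grip_width: 0.3
finger_force: 0.0
```

Emit:
jog_arm(dp=[[0,0,0.0006],[0,0,0]], twist=[0,0])

```text
time: 22.38
tool_pos: [546.3, -186.4, 53.6]
tcp_rot: [3.141, 0.0, 1.263]
contact_force: [-0.7, 1.1, 0.5]
grip_width: 0.5
finger_force: 0.6
```

Emit:
jog_arm(dp=[[0,0,0.0006],[0,0,0]], twist=[0,0])

```text
time: 22.62
tool_pos: [546.3, -186.4, 53.6]
tcp_rot: [3.141, 0.0, 1.263]
contact_force: [-1.6, 1.0, 5.9]
grip_width: 0.6
finger_force: 2.9
```

Emit:
jog_arm(dp=[[0,0,0.0006],[0,0,0]], twist=[0,0])

```text
time: 22.88
tool_pos: [546.3, -186.4, 53.5]
tcp_rot: [3.141, 0.0, 1.263]
contact_force: [-3.3, 1.3, 10.4]
grip_width: 0.1
finger_force: 5.1
```

Emit:
jog_arm(dp=[[0,0,0.0003],[0,0,0]], twist=[0,0])

```text
time: 23.12
tool_pos: [546.3, -186.4, 53.5]
tcp_rot: [3.141, 0.0, 1.263]
contact_force: [-5.0, 0.7, 12.2]
grip_width: 0.2
finger_force: 6.1
```

Emit:
jog_arm(dp=[[0,0,-0.005],[0,0,-0.03],[0,0,-0.01],[0.03,0,0],[0.042,0,0],[0,0,0],[0,0,0]], twist=[0,0,0,0,0,0,0])

```text
time: 24.0
tool_pos: [567.9, -117.9, 96.6]
tcp_rot: [-3.141, 0.0, 1.264]
contact_force: [-1.0, 0.2, 0.1]
grip_width: 0.3
finger_force: 0.0
```

Emit:
jog_arm(dp=[[0,0,0.02],[0,0,0.018],[0,0,0.003],[0,0,0],[0,0,0]], twist=[0,0,0,0,0])

```text
time: 24.62
tool_pos: [568.5, -118.2, 56.8]
tcp_rot: [3.14, 0.0, 1.263]
contact_force: [-0.6, 0.4, 0.4]
grip_width: 0.5
finger_force: 0.0
```

Emit:
jog_arm(dp=[[0,0,0.0006],[0,0,0.0006],[0,0,0.0006],[0,0,0]], twist=[0,0,0,0])

```text
time: 25.12
tool_pos: [568.1, -117.7, 54.2]
tcp_rot: [-3.142, 0.0, 1.263]
contact_force: [1.7, 0.7, 0.1]
grip_width: 0.3
finger_force: 0.0
```

Emit:
jog_arm(dp=[[0,0,0.0006],[0,0,0]], twist=[0,0])

```text
time: 25.38
tool_pos: [568.1, -117.8, 53.6]
tcp_rot: [3.141, 0.0, 1.263]
contact_force: [0.4, -0.3, 0.3]
grip_width: 0.4
finger_force: 0.2
```

Emit:
jog_arm(dp=[[0,0,0.0006],[0,0,0]], twist=[0,0])

```text
time: 25.62
tool_pos: [568.2, -117.7, 53.6]
tcp_rot: [3.141, 0.0, 1.263]
contact_force: [-2.6, 0.7, 5.2]
grip_width: 0.5
finger_force: 2.5
```

Emit:
jog_arm(dp=[[0,0,0.0006],[0,0,0]], twist=[0,0])

```text
time: 25.88
tool_pos: [568.1, -117.7, 53.5]
tcp_rot: [3.141, 0.0, 1.263]
contact_force: [-3.6, 1.2, 9.3]
grip_width: 0.3
finger_force: 4.7
```

Emit:
jog_arm(dp=[[0,0,0.0004],[0,0,0],[0,0,-0.005],[0,0,-0.04],[0,0,-0.05],[0,0,-0.03],[0,0,0],[0,0,0],[0,0,0]], twist=[0,0,0,0,0,0,0,0,0])

```text
time: 27.0
tool_pos: [567.4, -117.5, 175.4]
tcp_rot: [-3.139, -0.0, 1.263]
contact_force: [-0.1, -0.2, 0.1]
grip_width: 0.7
finger_force: 0.0
```

Run:
```python
from h import *
im=bot.capture('wrist');cv2.imwrite('pics/w7.png',im)
```

```text
(no output)
```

View pics/w7.png

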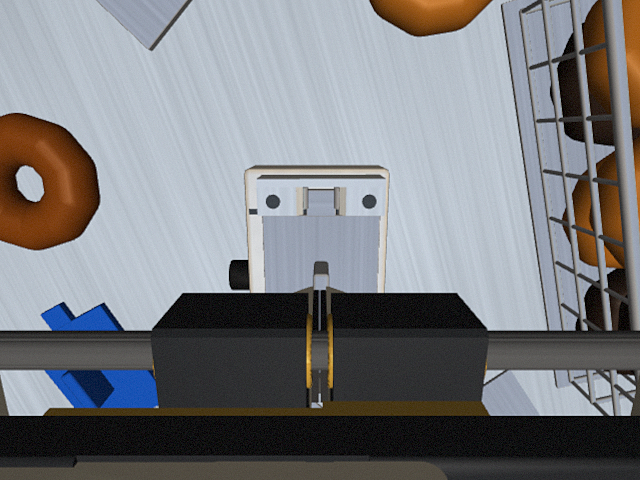

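The plate lies flat, with the visible ear in its slot at (320,200) under the clips, and the gripper is clear. I'm handing the job in.

```bash
python3 -c "
from plant import bot
print(bot.close_job())"
```

```text
the job is handed in; nothing more can be done
None
```

The eared wear plate is fitted in the bracket: a press at each end met the plate at the same height, 53.5 mm, which matches fully seated. The push never exceeded about 13 N, the gripper let go and backed clear, nothing else was touched, and I handed the job in at about 27 s.

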